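# Unload the glue-up jig, square the block against the fences and tray it

## Task

The glued plywood block under the red press bar has set: swing the bar up and over until it rests back on its stop, and slide the block out from beneath it along the black board without lifting it. Push it flush against both aluminium fences in the corner of the board and take the hand off so that its squareness can be seen, then grip it again, lift it out and lay it (do not drop it) flat inside the lips of the empty tray, let go, and leave the bar up. Leave the full tray's block, the glue bottle, the wooden ring and the screwdriver where they are.

Things in the scene. Friction and masses are not known exactly. Their poses are not given: they have to be found in the camera images.
- jig: black phenolic-faced plywood baseboard of the glue-up jig, fixed to the bench: 220 (its x) by 420 (its y) by 18 mm thick. Origin: centre of its underside, on the bench; x points away from the robot, y towards the fence corner, z up. The press bar crosses it at y = -110 mm; the two fences are at the other (+y) end
- corner (a point): point on the board's top face where the inner faces of the two fences meet (axes as the jig's). Fences: aluminium flat bars 25 mm wide, only 12 mm high. The long fence runs along jig y on the far (+x) side, from 155 mm before the corner to 20 mm past it; the end stop runs along jig x on the +y side, from 8 to 123 mm before the corner
- press_bar (a joint): angle of the red steel hold-down bar (30 wide, 12 thick, 0.6 kg, rubber pad below), rad: 0 = lying on the block; it grows as the near end is swung up and away from the robot, about an axis along jig +y. Nearly free hinge: below about 1.48 it falls back down by its weight, beyond that it falls over to its stop at 1.9 and stays there
- bar_hinge (a point): point on the hinge axis of the press bar, mid-width, 74 mm above the bench (axes as the jig's), 66 mm in +x of the board's middle line. The blue hinge bracket is 48 mm wide over its cheeks (88 over its feet), 84 mm high above the bench, and stands only 10 to 30 mm behind the block's middle: beside the bar there is no room for a finger there, near the block's ends there is
- bar_grip (a point): point to grip on the bar's steel cross handle (round rod, 16 mm diameter, 150 mm long, parallel to jig y): on the rod's axis, 45 mm to the -y side of the bar's middle. With the bar down it is 176 mm in -x from the hinge axis, 30 mm above it and 104 mm above the bench. The rod may turn in the fingers as the bar swings. Moves with the bar
- block_center (a point): centre of the loose plywood block, 60 (its x) by 150 (its y, long) by 44 mm high, 0.2 to 0.35 kg, dark glue line at half height; at first lying askew on the board under the bar, both ends sticking out. Flush in the corner, its centre is 30 mm in -x, 75 mm in -y and 22 mm above the corner point, its long axis along jig y
- tray_floor (a point): centre of the inner floor of the empty shallow tray (fixed; grey floor 5 mm above the bench, blue lips 8 mm high and 12 mm wide around it). Inside 164 (its x, long) by 72 mm (its y): the block goes in with its long axis along the tray's x, either way round
- done_center (a point): centre of a finished block just like the other, lying in the second tray (188 by 96 mm outside, like the empty one); leave it alone
- glue: white glue bottle, 52 mm diameter, 130 mm high, origin under its centre; leave it alone
- spacer: flat wooden loudspeaker ring, 166 mm outside, 116 mm inside, 18 mm high, origin under its centre; leave it alone
- screwdriver: orange-handled screwdriver, 200 mm long, lying on the bench; leave it alone

How it is judged:
On the way, in this order (a step that is already met when the one before it is completed fails the run):
1. the press bar is swung up past its balance and rests back on its stop (value of joint press_bar above 1.75 rad), for 0.2 s.
2. the block has been slid clear of the bar and lies on the board (y of block_center in the frame of corner above -0.185 m and z of block_center in the frame of corner below 0.027 m and x of block_center in the frame of corner between -0.13 and 0 m), for 0.1 s.
3. the block sits flush against both fences (within 2.5 mm and 0.02 rad), flat on the board, with the hand off it (x of block_center in the frame of corner between -0.0325 and -0.0275 m and y of block_center in the frame of corner between -0.0775 and -0.0725 m and z of block_center in the frame of corner below 0.0245 m and angle between the y axis of block_center and the y axis of corner, either way round below 0.02 rad and contact force between each of the fingers, the arm and block below 0.2 N), for 0.3 s.
4. the block is gripped and lifted clear of the fences (z of block_center in the frame of corner above 0.05 m and contact force between the fingers and block above 1 N), for 0.1 s.
At the end, for the whole second after the job is handed in: The block lies flat and still on the floor of the empty tray, inside its lips (centre within 9 mm along and 8 mm across, tilt under 0.05 rad, long axis within 0.12 rad of the tray's), and the press bar rests back on its stop (beyond 1.75 rad) (x of block_center in the frame of tray_floor between -0.009 and 0.009 m and y of block_center in the frame of tray_floor between -0.008 and 0.008 m and z of block_center in the frame of tray_floor below 0.025 m and angle between block_center's own z axis and vertical below 0.05 rad and angle between the y axis of block_center and the x axis of tray_floor, either way round below 0.12 rad and linear speed of block below 0.02 m/s and value of joint press_bar above 1.75 rad); the robot touches nothing.
It fails at once if the block is lifted (more than 15 mm) off the board before it is clear of the bar (z of block_center in the frame of corner above 0.037 m and y of block_center in the frame of corner between -0.4 and -0.185 m and x of block_center in the frame of corner between -0.18 and 0.06 m).
It fails at once if the block is dropped (falls freely by some 20 mm or more) (linear speed of block above 0.6 m/s and contact force between the fingers and block below 0.1 N).
It fails at once if the finished block, the glue bottle, the wooden ring or the screwdriver is moved by more than 20 mm (distance of any of done_center, glue, spacer, screwdriver from where it was at the start of the episode above 0.02 m).
It also fails if it takes over 72 s, if anything falls off the work surface, if the arm or the gripper's body presses on something with over 40 N, if the wrist force passes 120 N, or if a joint passes its speed limit or range.

## Robot

A 6-joint arm with a two-finger parallel gripper is mounted at the origin on the work surface. World frame = base frame: x ahead of the robot, y to its left, z up, the work surface at z = 0. Lengths are in m, angles in rad, forces in N, time in s.
With the tool pointing down it reaches from about 0.275 to 0.875 m from the base axis. Payload 12.5 kg.
Tool frame: the origin (TCP) lies midway between the tips of the shut fingers; the grasp point (between the pads) lies manip.grasp_offset behind it (manip.grasp_offset is the distance from the TCP to the grasp point, in m); z points along the fingers, y is the line along which they close (so a half turn about z gives the same grasp; the last joint's range is limited). The gripper opens to 85 mm and grips with 20 to 120 N. Pads are 22 mm wide; open, the fingers measure 114 mm over their backs; the gripper's body (76 mm by 85 mm) begins 54 mm behind the grasp point. The pads swing forward as they close: fully open they stand 13 mm farther back than shut.
Start: joints at [-1.256, 0.351, 1.652, -0, 1.139, -0.085], TCP at [0.214, -0.507, 0.193] pointing down, gripper open.
Joint ranges: [-2.75, 2.75], [-0.79, 2.1], [0.01, 2.65], [-1.57, 4.71], [0.07, 3.14], [-2.87, 2.87]. Speed limits (rad/s): [2.22, 2.22, 2.79, 3.14, 3.14, 3.14].

## Interface

Orientations are given as a 3x3 rotation matrix whose columns are the frame's x, y, z axes.
In Python, from workcell import manip gives the robot as it stands.
- The arm moves only by the tool servo_tool, never from a script. Its argument "steps" is a list of rows, each a list of 3 entries, a list of its own where there are three numbers: the finger opening in m, from 0 to 0.0854, then the shift along the world's x, y, z in m, then the turn, a rotation vector about the world's x, y, z in rad. A call has 1 to 8 rows; each row shifts and turns the commanded pose from where the row before left it; what a row does not reach is not made up. A row lasts 1/10 s, in which the tool goes at most 50 mm and 8.59 degrees, less where a joint would pass 70% of its speed; a pose out of reach is approached as far as the arm can. A call with a gripper value outside its range is refused whole. The fingers move at their own pace and stop on an object; "newtons" is the grip in N (left out, the last holds). Time passes only in rows, so rows that do not move let the fingers close. It gives the time, the measured TCP pose, the force, the opening and the grip force at its end, in the units of the state.
- manip.get_obs(): the state, without advancing time (a new reading comes with each control period).
- manip.camera(name): name is "scene" or "top" or "wrist"; returns (picture, depth): 420x560x3 uint8, blue, green, red; 420x560 float32, m along the optical axis (not along the pixel's ray), 0 where there is no reading.
- manip.get_calibration(name): a dict with "fov_y" (degrees; the focal length in pixels is half the picture's height over the tangent of half this angle, whatever the lens; pixels are square), "cx", "cy" (the principal point, pixels), "extrinsics" (4x4, takes a point from world to camera coordinates). Camera axes: x right, y down, z forward; pixel columns grow to the right and rows downward; lengths in m; the calibration is good to about 2 mm. A picture is of the moment at which its call begins: read the wrist's pose just before it. get_calibration takes no time and is no camera call; for the wrist camera it gives the pose at the moment of the call.
- manip.finish_job(): hands the job in; it is judged then, once.
The state is a dict: "time_s": time; "qpos": joint angles; "qd": joint speeds; "joint_torque": joint torques, N m; "position": TCP position; "tcp_rot": TCP orientation; "wrist_force": force on the tool from outside, world axes, zero at the start; "moment": the same for the moment, N m; "gripper_width": finger opening in m; "finger_force": force on a finger pad.
Only numpy, scipy, OpenCV 4.12 (cv2) and the standard library are available. Lean on these libraries where they do the work, as an engineer would, in place of code of your own. Each camera call takes 0.05 s, during which the arm holds its last target. There are 200 camera calls.

## Working session

There is one attempt and no reset: what is moved stays moved. The work goes in short steps, Python scripts to look and compute and a tool call to move; the robot and the scene stay as the last step left them, time stands still between calls to the robot, and variables do not carry over. Pictures are saved under pics/ and viewed, at most 10 in all, crops included, and the job is handed in when it is done.

Besides the shell and the picture viewer there is one more tool, called by a JSON object that holds its "fn" and its "kwargs". servo_tool: Moves the arm, as the interface text tells. Its arguments: {"type":"object","properties":{"steps":{"type":"array","items":{"type":"array"}},"newtons":{"type":"number"}},"required":["steps"]}

```bash
mkdir -p pics; cat > h.py <<'E'
import numpy as np, cv2
from workcell import manip
def cam(n):
    c=manip.get_calibration(n); im,d=manip.camera(n)
    f=im.shape[0]/2/np.tan(np.radians(c["fov_y"])/2)
    return im,d,(f,c["cx"],c["cy"],np.array(c["extrinsics"]))
def cloud(d,k):
    f,cx,cy,E=k; v,u=np.indices(d.shape)
    P=np.stack([(u-cx)/f*d,(v-cy)/f*d,d],-1)
    R,t=E[:3,:3],E[:3,3]
    return (P-t)@R
def ray(u,v,z,k):
    f,cx,cy,E=k; R,t=E[:3,:3],E[:3,3]
    o=-R.T@t; r=R.T@np.array([(u-cx)/f,(v-cy)/f,1]); return o+r*(z-o[2])/r[2]
E
python3 - <<'E'
from h import *
for n in("scene","top"):
    im,d,k=cam(n); cv2.imwrite(f"pics/{n}0.png",im); np.savez(f"{n}0.npz",im=im,d=d,f=k[0],cx=k[1],cy=k[2],E=k[3])
    print(n,k[0],k[1:3],-k[3][:3,:3].T@k[3][:3,3],(d>0).mean())
print(manip.grasp_offset,manip.get_obs()["tcp_rot"])
E
```

```text
scene 416.6078579545362 (275.08119688436307, 208.56059374228425) [1.32836936 0.26350135 1.01526923] 0.9961011904761905
top 481.4912929098638 (285.13082221736477, 206.82895324122077) [0.33716668 0.02632827 1.25928837] 0.9960756802721088
0.0187 [[ 9.21155707e-01  3.89194124e-01 -3.12406518e-04]
 [ 3.89194237e-01 -9.21155176e-01  9.93663013e-04]
 [ 9.89529250e-05 -1.03690517e-03 -9.99999458e-01]]
```

View pics/scene0.png

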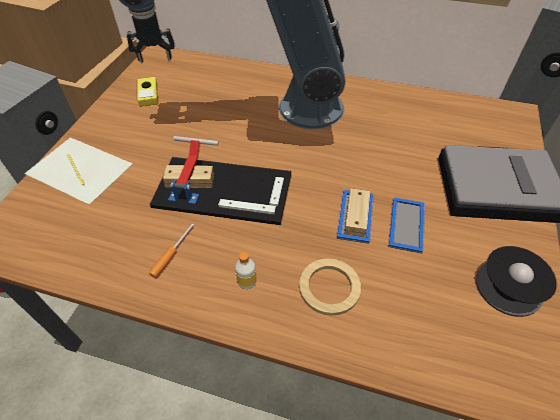

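View pics/top0.png

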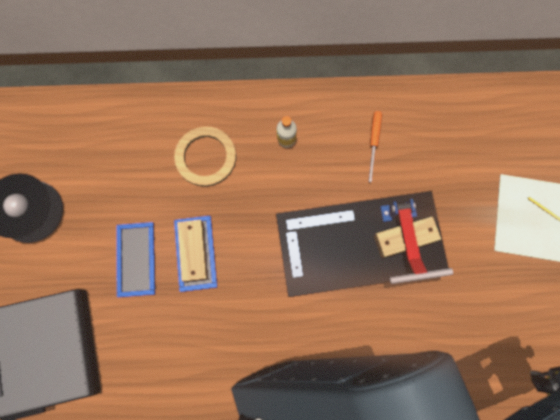

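The top view shows the board (277–448, 192–295), with the block askew under the red bar at (409,237). The handle runs (390,277)–(453,271), the fences meet near (288,222), and the empty tray is at (136,259) beside the full one at (195,253). The screwdriver, glue bottle and ring are beyond the board.

```bash
python3 - <<'E'
from h import *
for n in("top","scene"):
    z=np.load(n+"0.npz"); im,d=z["im"],z["d"]; k=(float(z["f"]),float(z["cx"]),float(z["cy"]),z["E"])
    P=cloud(d,k); hsv=cv2.cvtColor(im,cv2.COLOR_BGR2HSV).astype(int); H,S,V=hsv[...,0],hsv[...,1],hsv[...,2]
    X,Y,Z=P[...,0],P[...,1],P[...,2]
    reg=(X>.25)&(X<.75)
    def rep(name,m,z,split=False,amin=30):
        nn,lab,st,_=cv2.connectedComponentsWithStats(m.astype(np.uint8),connectivity=8)
        for i in range(1,nn):
            if st[i,4]<amin: continue
            v,u=np.nonzero(lab==i)
            Q=np.array([ray(a,b,z,k)[:2] for a,b in zip(u,v)],np.float32)
            (c,s,a)=cv2.minAreaRect(Q); b=cv2.boxPoints((c,s,a))
            print(n,name,st[i,4],"c",np.round(c,4),"s",np.round(s,4),"ang",round(a,2),"Zmed",round(float(np.median(Z[lab==i])),4),"uv",u.mean().round(),v.mean().round(),)
    rep("blue",(H>100)&(H<125)&(S>130)&(V>90)&reg,.013 )
    rep("board",(V<60)&(abs(Z-.018)<.008)&reg&(abs(X-.45)<.25)&(Y<.2),.018,amin=200)
    rep("white",(S<60)&(V>150)&reg&(Y<.2)&(abs(Z-.03)<.01),.030)
    rep("block",(H>12)&(H<32)&(S>40)&(V>120)&reg&(abs(Z-.062)<.01)&(Y<0.1),.062)
    rep("done",(H>12)&(H<32)&(S>40)&(V>120)&reg&(abs(Z-.049)<.008)&(Y>.1),.049)
    rep("handle",(S<70)&(Z>.09)&(Z<.13)&(X<.42)&(X>.2)&(Y<-.1),.112)
    rep("red",((H<8)|(H>172))&(S>150)&reg&(Z>.06)&(Y<-.1)&(Y>-.5),.09)
    rep("floor",(S<60)&(V>60)&(V<170)&reg&(Z<.012)&(Y>.3),.005,amin=200)
E
```

```text
top blue 40 c [0.5604 0.2237] s [0.0519 0.0149] ang 18.27 Zmed 0.0123 uv 208.0 225.0
top blue 484 c [0.4805 0.4137] s [0.1808 0.0896] ang 2.64 Zmed 0.0132 uv 134.0 260.0
top blue 40 c [0.4064 0.2686] s [0.0516 0.0152] ang 88.29 Zmed 0.0125 uv 189.0 287.0
top white 671 c [ 0.5659 -0.0679] s [0.0271 0.1765] ang 7.03 Zmed 0.0295 uv 320.0 220.0
top white 449 c [0.4789 0.0024] s [0.1162 0.0271] ang 6.67 Zmed 0.0297 uv 294.0 254.0
top block 530 c [ 0.524  -0.3295] s [0.0602 0.0596] ang 14.8 Zmed 0.0613 uv 426.0 231.0
top block 577 c [ 0.5005 -0.2427] s [0.0602 0.0648] ang 15.36 Zmed 0.0615 uv 391.0 241.0
top done 1388 c [0.4951 0.2606] s [0.1484 0.0612] ang 5.19 Zmed 0.049 uv 192.0 250.0
top handle 368 c [ 0.4097 -0.2942] s [0.0157 0.1501] ang 6.67 Zmed 0.1099 uv 419.0 276.0
top red 779 c [ 0.496 -0.282] s [0.1583 0.035 ] ang 9.27 Zmed 0.0799 uv 411.0 241.0
top floor 491 c [0.6003 0.6621] s [0.0813 0.1614] ang 66.22 Zmed 0.0078 uv 47.0 220.0
top floor 1667 c [0.4818 0.4166] s [0.1636 0.0682] ang 2.38 Zmed 0.0051 uv 135.0 259.0
scene blue 38 c [ 0.5877 -0.3196] s [0.0415 0.0209] ang 37.02 Z
[... 390 characters left out ...]
207 c [0.481  0.0018] s [0.1146 0.027 ] ang 6.53 Zmed 0.0292 uv 277.0 190.0
scene white 351 c [ 0.5678 -0.0686] s [0.0253 0.1758] ang 6.79 Zmed 0.0289 uv 247.0 205.0
scene block 220 c [ 0.5253 -0.3295] s [0.0582 0.0546] ang 16.15 Zmed 0.0613 uv 173.0 171.0
scene block 247 c [ 0.5047 -0.2423] s [0.0579 0.0651] ang 16.15 Zmed 0.0612 uv 201.0 172.0
scene done 753 c [0.4988 0.2624] s [0.1521 0.0587] ang 4.82 Zmed 0.0481 uv 358.0 209.0
scene handle 139 c [ 0.4178 -0.2921] s [0.0208 0.1501] ang 6.47 Zmed 0.109 uv 199.0 140.0
scene red 414 c [ 0.4901 -0.2817] s [0.1944 0.0402] ang 11.36 Zmed 0.0799 uv 190.0 162.0
scene floor 965 c [0.4794 0.4156] s [0.1589 0.0701] ang 2.46 Zmed 0.004 uv 407.0 224.0
```

{"fn": "servo_tool", "kwargs": {"steps": [[0.085,[0.026,0.021,0],[0,0,0.129]],[0.085,[0.026,0.021,0],[0,0,0.129]],[0.085,[0.026,0.021,0],[0,0,0.129]],[0.085,[0.026,0.021,0],[0,0,0.129]],[0.085,[0.026,0.021,0],[0,0,0.129]],[0.085,[0.026,0.021,0],[0,0,0.129]],[0.085,[0.026,0.021,0],[0,0,0.129]],[0.085,[0.023,0.022,0],[0,0,0.129]]], "newtons": 30}}

```text
time_s: 0.9
position: [0.4201, -0.3365, 0.1923]
tcp_rot: [[0.133, 0.991, -0.0], [0.991, -0.133, 0.0], [0.0, -0.0, -1.0]]
wrist_force: [0.6, -0.5, -0.1]
gripper_width: 0.085
finger_force: 0.0
```

{"fn": "servo_tool", "kwargs": {"steps": [[0.085,[0,0,0],[0,0,0.129]],[0.085,[0,0,0],[0,0,0.127]],[0.085,[0,0,0],[0,0,0]],[0.085,[0,0,0],[0,0,0]]]}}

```text
time_s: 1.3
position: [0.419, -0.3376, 0.1924]
tcp_rot: [[-0.113, 0.994, -0.0], [0.994, 0.113, 0.0], [0.0, -0.0, -1.0]]
wrist_force: [-0.8, -0.8, 0.3]
gripper_width: 0.0847
finger_force: 0.0
```

```bash
python3 - <<'E'
from h import *
o=manip.get_obs(); print(o["position"],o["tcp_rot"],o["qpos"])
im,d,k=cam("wrist"); cv2.imwrite("pics/w1.png",im)
P=cloud(d,k); hsv=cv2.cvtColor(im,cv2.COLOR_BGR2HSV)
m=(P[...,2]>.095)&(P[...,2]<.125)&(hsv[...,1]<80)&(abs(P[...,0]-.415)<.04)&(abs(P[...,1]+.29)<.1)
Q=P[m]; print(m.sum(),cv2.minAreaRect(Q[:,:2].astype(np.float32)),Q[:,2].max())
E
```

```text
[ 0.418953   -0.33756995  0.19241172] [[-1.12968756e-01  9.93598496e-01 -2.96601561e-04]
 [ 9.93598494e-01  1.12968837e-01  2.73682040e-04]
 [ 3.05436797e-04 -2.63785345e-04 -9.99999919e-01]] [-7.64765226e-01  3.29460391e-01  1.68260418e+00 -8.71691437e-06
  1.12993158e+00 -8.77971980e-01]
4034 ((0.40857478976249695, -0.29581984877586365), (0.015492947772145271, 0.14939714968204498), 6.719943046569824) 0.11404049080833802
```

View pics/w1.png

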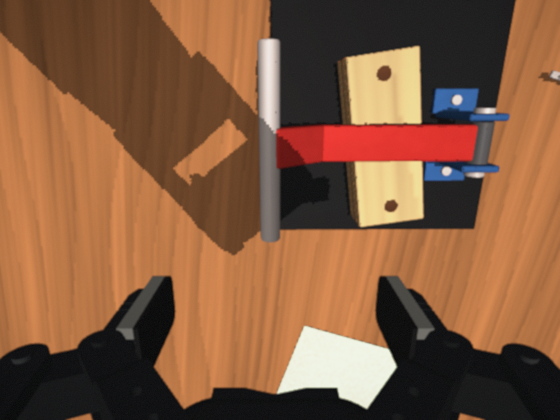

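The wrist view shows the rod at (270,140) running vertically, with clear space on both sides of its lower half. The measured rod centre is (0.409, -0.296), so I can descend onto it.

{"fn": "servo_tool", "kwargs": {"steps": [[0.085,[-0.004,-0.002,-0.03],[0,0,0.003]],[0.085,[0,0,-0.03],[0,0,0]],[0.06,[0,0,-0.03],[0,0,0]],[0.04,[0,0,-0.016],[0,0,0]],[0.02,[0,0,0],[0,0,0]],[0.0,[0,0,0],[0,0,0]],[0.0,[0,0,0],[0,0,0]],[0.0,[0,0,0],[0,0,0]]], "newtons": 30}}

```text
time_s: 2.15
position: [0.4155, -0.34, 0.0877]
tcp_rot: [[-0.119, 0.993, 0.001], [0.993, 0.119, -0.001], [-0.001, 0.001, -1.0]]
wrist_force: [0.4, 0.8, 1.0]
gripper_width: -0.0001
finger_force: 0.0
```

```bash
python3 - <<'E'
from h import *
o=manip.get_obs(); print(o["position"],o["gripper_width"],o["finger_force"])
im,d,k=cam("wrist"); im2,d2,k2=cam("scene")
a=cv2.resize(im2[100:230,120:300],(800,578)) ; cv2.imwrite("pics/s2.png",np.hstack([cv2.resize(im,(400,300)),cv2.resize(im2[80:230,110:310],(400,300))]))
E
```

```text
[ 0.41551793 -0.34004219  0.0876501 ] -7.631654756289668e-05 0.0
```

View pics/s2.png

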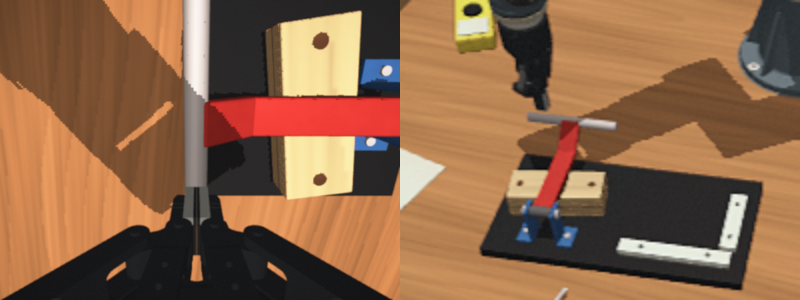

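```bash
python3 - <<'E'
from h import *
o=manip.get_obs(); p=o["position"]; 
for n in("scene","wrist","top"):
    im,d,k=cam(n); f,cx,cy,E=k
    for q in (p,[.4153,-.3397,.104],[.410,-.295,.104]):
        c=E[:3,:3]@np.array(q)+E[:3,3]; u=f*c[0]/c[2]+cx; v=f*c[1]/c[2]+cy
        print(n,np.round(q,3),u.round(1),v.round(1),c[2].round(3), d[int(v),int(u)] if 0<=v<420 and 0<=u<560 else None)
    P=cloud(d,k); m=(P[...,2]>.09)&(P[...,2]<.125)&(abs(P[...,0]-.415)<.06)&(abs(P[...,1]+.29)<.12)
    hsv=cv2.cvtColor(im,cv2.COLOR_BGR2HSV); m&=(hsv[...,1]<80)&(hsv[...,2]>90)
    Q=P[m]; 
    if len(Q)>5: print(n,len(Q),cv2.minAreaRect(Q[:,:2].astype(np.float32)),np.percentile(Q[:,2],[5,50,95]))
    print(-E[:3,:3].T@E[:3,3])
E
```

```text
scene [ 0.415 -0.34   0.087] 183.4 142.7 1.385 1.5156955
scene [ 0.415 -0.34   0.104] 182.6 138.8 1.372 1.3679278
scene [ 0.41  -0.295  0.104] 195.7 140.3 1.367 1.3625238
scene 174 ((0.41106855869293213, -0.2940935492515564), (0.01919659599661827, 0.15090258419513702), 6.686517238616943) [0.10092502 0.10854317 0.11283198]
[1.32836936 0.26350135 1.01526923]
wrist [ 0.415 -0.34   0.087] 276.4 245.6 0.196 0.17061284
wrist [ 0.415 -0.34   0.104] 276.4 258.3 0.18 0.17189583
wrist [ 0.41  -0.295  0.104] 276.8 171.8 0.166 0.15868856
wrist 8521 ((0.4076606035232544, -0.2833924889564514), (0.016229450702667236, 0.11833039671182632), 6.85206413269043) [0.10620905 0.11040167 0.11201125]
[ 0.40527757 -0.26197269  0.26809347]
top [ 0.415 -0.34   0.087] 436.9 273.1 1.163 0.8285755
top [ 0.415 -0.34   0.104] 439.0 272.6 1.147 0.820387
top [ 0.41  -0.295  0.104] 420.4 275.4 1.146 1.1366065
top 273 ((0.4074128270149231, -0.2724742889404297), (0.015934400260448456, 0.10287240892648697), 6.64320182800293) [0.10491359 0.11000151 0.11392553]
[0.33716668 0.02632827 1.25928837]
```

```bash
python3 - <<'E'
from h import *
im,d,k=cam("wrist"); im2,_,_=cam("scene")
cv2.imwrite("pics/w3.png",np.hstack([cv2.resize(im[180:400,180:380],(400,440)),cv2.resize(im2[110:165,150:200],(400,440),interpolation=cv2.INTER_NEAREST)]))
P=cloud(d,k)
for v in range(225,330,10): print(v,[tuple(np.round(P[v,u],3)) for u in (255,270,277,285,300)])
E
```

```text
225 [(np.float64(0.401), np.float64(-0.361), np.float64(0.0)), (np.float64(0.41), np.float64(-0.319), np.float64(0.112)), (np.float64(0.413), np.float64(-0.319), np.float64(0.111)), (np.float64(0.417), np.float64(-0.32), np.float64(0.108)), (np.float64(0.435), np.float64(-0.35), np.float64(0.019))]
235 [(np.float64(0.402), np.float64(-0.37), np.float64(-0.0)), (np.float64(0.41), np.float64(-0.324), np.float64(0.112)), (np.float64(0.414), np.float64(-0.324), np.float64(0.112)), (np.float64(0.418), np.float64(-0.325), np.float64(0.108)), (np.float64(0.436), np.float64(-0.359), np.float64(0.017))]
245 [(np.float64(0.402), np.float64(-0.379), np.float64(-0.001)), (np.float64(0.411), np.float64(-0.33), np.float64(0.111)), (np.float64(0.414), np.float64(-0.329), np.float64(0.111)), (np.float64(0.418), np.float64(-0.329), np.float64(0.109)), (np.float64(0.437), np.float64(-0.368), np.float64(0.016))]
255 [(np.float64(0.403), np.float64(-0.388), np.float64(0.0)), (np.float64(0.411), np.float64(-0.335), np.float64(0.11)), (np.float64(0.415), np.float64(-0.335), np.float64(0.11)), (np.float64(
[... 1538 characters left out ...]
64(-0.329), np.float64(0.162)), (np.float64(0.422), np.float64(-0.327), np.float64(0.164))]
315 [(np.float64(0.407), np.float64(-0.328), np.float64(0.172)), (np.float64(0.412), np.float64(-0.334), np.float64(0.162)), (np.float64(0.414), np.float64(-0.333), np.float64(0.163)), (np.float64(0.416), np.float64(-0.328), np.float64(0.17)), (np.float64(0.421), np.float64(-0.325), np.float64(0.173))]
325 [(np.float64(0.407), np.float64(-0.329), np.float64(0.175)), (np.float64(0.412), np.float64(-0.337), np.float64(0.163)), (np.float64(0.415), np.float64(-0.337), np.float64(0.163)), (np.float64(0.416), np.float64(-0.328), np.float64(0.176)), (np.float64(0.421), np.float64(-0.327), np.float64(0.176))]
```

View pics/w3.png

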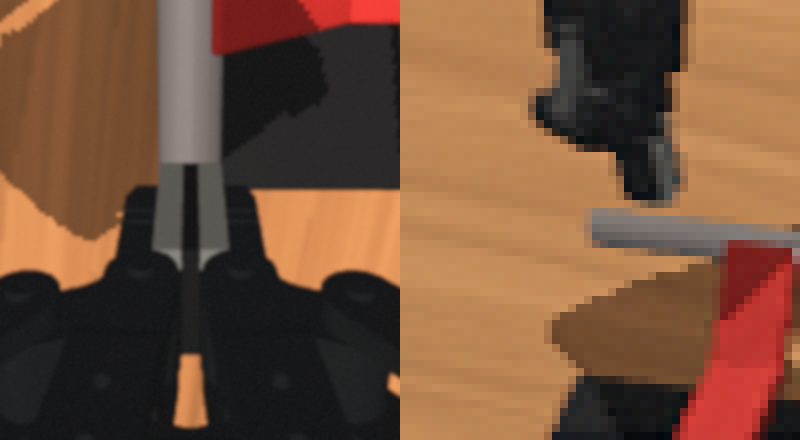

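```bash
python3 - <<'E'
from h import *
o=manip.get_obs(); print(o["time_s"],o["position"],o["qpos"],o["gripper_width"])
im,d,k=cam("scene"); P=cloud(d,k)
m=(abs(P[...,0]-.415)<.05)&(abs(P[...,1]+.335)<.05)&(P[...,2]>.114)&(P[...,2]<.2)
Q=P[m]; Q=Q[Q[:,2].argsort()]; print(len(Q)); print(Q[:12].round(3))
im,d,k=cam("wrist"); P=cloud(d,k)
for v in range(256,270,2): print(v,[P[v,u].round(3).tolist() for u in (268,277,286)])
E
```

```text
2.5 [ 0.41516279 -0.33961192  0.08672312] [-7.72443491e-01  4.61978906e-01  1.78141627e+00  1.79172007e-05
  8.97994763e-01 -8.92418180e-01] 0.0001778453891663558
173
[[ 0.418 -0.344  0.122]
 [ 0.421 -0.339  0.125]
 [ 0.42  -0.332  0.126]
 [ 0.421 -0.348  0.128]
 [ 0.422 -0.327  0.129]
 [ 0.419 -0.331  0.13 ]
 [ 0.413 -0.327  0.13 ]
 [ 0.423 -0.344  0.13 ]
 [ 0.425 -0.332  0.13 ]
 [ 0.415 -0.329  0.131]
 [ 0.42  -0.327  0.131]
 [ 0.411 -0.327  0.132]]
256 [[0.41, -0.336, 0.11], [0.415, -0.334, 0.112], [0.419, -0.335, 0.109]]
258 [[0.411, -0.336, 0.111], [0.415, -0.336, 0.111], [0.42, -0.337, 0.108]]
260 [[0.411, -0.337, 0.111], [0.415, -0.337, 0.111], [0.42, -0.337, 0.109]]
262 [[0.41, -0.329, 0.13], [0.414, -0.329, 0.13], [0.418, -0.328, 0.13]]
264 [[0.41, -0.329, 0.132], [0.414, -0.328, 0.133], [0.418, -0.328, 0.131]]
266 [[0.41, -0.329, 0.134], [0.414, -0.329, 0.134], [0.418, -0.328, 0.134]]
268 [[0.41, -0.33, 0.135], [0.414, -0.329, 0.136], [0.418, -0.328, 0.135]]
```

The cropped views show the shut fingertips just above the rod, at about z 0.125 in both cameras, although the reported TCP z is 0.087. So the reported height reads about 38 mm low, and I'll check that with a gentle touch on the rod.

{"fn": "servo_tool", "kwargs": {"steps": [[0.0,[0,0,-0.004],[0,0,0]],[0.0,[0,0,-0.002],[0,0,0]],[0.0,[0,0,-0.002],[0,0,0]],[0.0,[0,0,-0.001],[0,0,0]],[0.0,[0,0,-0.001],[0,0,0]],[0.0,[0,0,0],[0,0,0]]]}}

```text
time_s: 3.2
position: [0.4151, -0.3396, 0.0765]
tcp_rot: [[-0.12, 0.993, -0.0], [0.993, 0.12, 0.0], [0.0, -0.0, -1.0]]
wrist_force: [-0.1, 1.2, 0.1]
gripper_width: -0.0003
finger_force: 0.0
```

{"fn": "servo_tool", "kwargs": {"steps": [[0.0,[0,0,-0.001],[0,0,0]],[0.0,[0,0,-0.001],[0,0,0]],[0.0,[0,0,-0.001],[0,0,0]],[0.0,[0,0,0],[0,0,0]]]}}

```text
time_s: 3.6
position: [0.415, -0.3395, 0.0734]
tcp_rot: [[-0.12, 0.993, -0.0], [0.993, 0.12, 0.0], [0.0, -0.0, -1.0]]
wrist_force: [-0.9, 0.4, 0.2]
gripper_width: 0.0001
finger_force: 0.0
```

{"fn": "servo_tool", "kwargs": {"steps": [[0.0,[0,0,-0.001],[0,0,0]],[0.0,[0,0,-0.001],[0,0,0]],[0.0,[0,0,-0.001],[0,0,0]],[0.0,[0,0,0],[0,0,0]]]}}

```text
time_s: 4.0
position: [0.4152, -0.3397, 0.0728]
tcp_rot: [[-0.12, 0.993, 0.0], [0.993, 0.12, -0.001], [-0.001, 0.0, -1.0]]
wrist_force: [-8.8, 7.2, 27.6]
gripper_width: 0.0
finger_force: 14.0
```

{"fn": "servo_tool", "kwargs": {"steps": [[0.0,[0,0,-0.001],[0,0,0]],[0.0,[0,0,-0.001],[0,0,0]],[0.0,[0,0,-0.001],[0,0,0]],[0.0,[0,0,0],[0,0,0]]]}}

```text
time_s: 4.4
position: [0.4154, -0.3399, 0.0723]
tcp_rot: [[-0.12, 0.993, 0.001], [0.993, 0.12, -0.001], [-0.001, 0.001, -1.0]]
wrist_force: [-18.7, 15.7, 59.9]
gripper_width: -0.0001
finger_force: 30.1
```

Contact came at reported z 0.073, where the rod top is at 0.112, so real z = reported + 0.039. Next I'll open, descend by the right amount and grip.

{"fn": "servo_tool", "kwargs": {"steps": [[0.0,[0,0,0.025],[0,0,0]],[0.07,[0,0,0.025],[0,0,0]],[0.07,[0,0,0],[0,0,0]],[0.07,[0,0,0],[0,0,0]],[0.07,[0,0,0],[0,0,0]],[0.07,[0,0,-0.015],[0,0,0]]]}}

```text
time_s: 5.0
position: [0.4155, -0.34, 0.1028]
tcp_rot: [[-0.12, 0.993, 0.001], [0.993, 0.12, -0.001], [-0.001, 0.001, -1.0]]
wrist_force: [0.5, -0.5, 0.3]
gripper_width: 0.0699
finger_force: 0.0
```

{"fn": "servo_tool", "kwargs": {"steps": [[0.07,[0,0,-0.02],[0,0,0]],[0.07,[0,0,-0.02],[0,0,0]],[0.07,[0,0,-0.016],[0,0,0]],[0.0,[0,0,0],[0,0,0]],[0.0,[0,0,0],[0,0,0]],[0.0,[0,0,0],[0,0,0]],[0.0,[0,0,0],[0,0,0]],[0.0,[0,0,0],[0,0,0]]], "newtons": 30}}

```text
time_s: 5.8
position: [0.415, -0.3399, 0.0473]
tcp_rot: [[-0.12, 0.993, 0.0], [0.993, 0.12, -0.001], [-0.001, 0.0, -1.0]]
wrist_force: [-4.4, -0.7, 5.4]
gripper_width: 0.0151
finger_force: 29.4
```

```bash
python3 -c "
import numpy as np
a=np.radians(9.67+np.linspace(0,108,19)); e=np.array([np.cos(.1164),np.sin(.1164)])
s=-.1785*np.cos(a); z=.1785*np.sin(a)
print(np.c_[np.diff(s)[:,None]*e,np.diff(z)].round(4).tolist())"
```

```text
[[0.0041, 0.0005, 0.0182], [0.0059, 0.0007, 0.0177], [0.0077, 0.0009, 0.017], [0.0095, 0.0011, 0.0161], [0.0111, 0.0013, 0.015], [0.0126, 0.0015, 0.0137], [0.0139, 0.0016, 0.0123], [0.0151, 0.0018, 0.0108], [0.0162, 0.0019, 0.0092], [0.017, 0.002, 0.0074], [0.0177, 0.0021, 0.0056], [0.0182, 0.0021, 0.0037], [0.0185, 0.0022, 0.0017], [0.0186, 0.0022, -0.0002], [0.0184, 0.0022, -0.0022], [0.0181, 0.0021, -0.0041], [0.0176, 0.0021, -0.006], [0.0169, 0.002, -0.0078]]
```

{"fn": "servo_tool", "kwargs": {"steps": [[0,[0.004,0.0005,0.018],[0,0,0]],[0,[0.006,0.0007,0.0177],[0,0,0]],[0,[0.0077,0.0009,0.017],[0,0,0]],[0,[0.0095,0.0011,0.016],[0,0,0]],[0,[0.011,0.0013,0.015],[0,0,0]],[0,[0.0126,0.0015,0.0137],[0,0,0]]]}}

```text
time_s: 6.4
position: [0.4619, -0.3343, 0.1455]
tcp_rot: [[-0.12, 0.993, -0.009], [0.993, 0.12, -0.0], [0.001, -0.009, -1.0]]
wrist_force: [-29.4, -3.1, 20.8]
gripper_width: 0.0146
finger_force: 30.9
```

{"fn": "servo_tool", "kwargs": {"steps": [[0,[0.014,0.0016,0.0123],[0,0,0]],[0,[0.015,0.0018,0.0108],[0,0,0]],[0,[0.0162,0.0019,0.0092],[0,0,0]],[0,[0.017,0.002,0.0074],[0,0,0]],[0,[0.0177,0.0021,0.0056],[0,0,0]],[0,[0.0182,0.0021,0.0037],[0,0,0]]]}}

```text
time_s: 7.0
position: [0.5644, -0.3225, 0.1948]
tcp_rot: [[-0.12, 0.993, 0.001], [0.993, 0.12, -0.001], [-0.002, 0.0, -1.0]]
wrist_force: [-4.8, -1.1, 9.5]
gripper_width: 0.015
finger_force: 32.1
```

{"fn": "servo_tool", "kwargs": {"steps": [[0,[0.0185,0.0022,0.0017],[0,0,0]],[0,[0.0186,0.0022,-0.0002],[0,0,0]],[0,[0.0184,0.0022,-0.0022],[0,0,0]],[0,[0.018,0.0021,-0.004],[0,0,0]],[0,[0.0176,0.0021,-0.006],[0,0,0]],[0,[0.014,0.0016,-0.0065],[0,0,0]],[0,[0,0,0],[0,0,0]]]}}

```text
time_s: 7.7
position: [0.6713, -0.3096, 0.176]
tcp_rot: [[-0.12, 0.993, 0.003], [0.993, 0.12, -0.001], [-0.002, 0.003, -1.0]]
wrist_force: [2.3, -0.8, 2.2]
gripper_width: 0.0149
finger_force: 32.1
```

{"fn": "servo_tool", "kwargs": {"steps": [[0.07,[0,0,0],[0,0,0]],[0.085,[0,0,0],[0,0,0]],[0.085,[0,0,0],[0,0,0]],[0.085,[0,0,0.02],[0,0,0]],[0.085,[0,0,0.03],[0,0,0]],[0.085,[-0.02,0,0.02],[0,0,0]],[0.085,[-0.03,0.01,0],[0,0,0]],[0.085,[-0.03,0.015,0],[0,0,0]]]}}

```text
time_s: 8.5
position: [0.5879, -0.2849, 0.2462]
tcp_rot: [[-0.119, 0.993, 0.001], [0.993, 0.119, -0.001], [-0.001, 0.001, -1.0]]
wrist_force: [0.8, -0.9, -0.5]
gripper_width: 0.0848
finger_force: 0.0
```

{"fn": "servo_tool", "kwargs": {"steps": [[0.085,[-0.035,0.016,0],[0,0,0]],[0.085,[-0.035,0.016,-0.02],[0,0,0]],[0.085,[-0.02,0.016,-0.03],[0,0,0]],[0.085,[0,0,-0.02],[0,0,0]],[0.085,[0,0,0],[0,0,0]],[0.085,[0,0,0],[0,0,0]]]}}

```text
time_s: 9.1
position: [0.4995, -0.2371, 0.1766]
tcp_rot: [[-0.12, 0.993, 0.001], [0.993, 0.12, -0.0], [-0.0, 0.001, -1.0]]
wrist_force: [0.5, -0.4, 0.8]
gripper_width: 0.085
finger_force: 0.0
```

```bash
cat > blk.py <<'E'
from h import *
import sys
def block(n,ztop,save=None,reg=None):
    im,d,k=cam(n)
    if save: cv2.imwrite(save,im)
    P=cloud(d,k); H,S,V=cv2.split(cv2.cvtColor(im,cv2.COLOR_BGR2HSV))
    m=(H>12)&(H<32)&(S>40)&(V>110)&(abs(P[...,2]-ztop)<.007)&(abs(P[...,0]-.5)<.2)
    if reg: m&=(P[...,1]>reg[0])&(P[...,1]<reg[1])
    m=cv2.morphologyEx(m.astype(np.uint8),cv2.MORPH_OPEN,np.ones((3,3)))
    nn,l,st,_=cv2.connectedComponentsWithStats(m); 
    m=np.isin(l,[i for i in range(1,nn) if st[i,4]>150])
    v,u=np.nonzero(m); Q=np.array([ray(a,b,ztop,k)[:2] for a,b in zip(u,v)],np.float32)
    r=cv2.minAreaRect(Q); print(n,"block c",np.round(r[0],4),"s",np.round(r[1],4),"ang",round(r[2],2),"med z",np.median(P[m][:,2]).round(4))
    return im,d,k
def fences(n):
    im,d,k=cam(n); P=cloud(d,k); H,S,V=cv2.split(cv2.cvtColor(im,cv2.COLOR_BGR2HSV))
    m=((S<60)&(V>140)&(abs(P[...,2]-.030)<.008)&(abs(P[...,0]-.5)<.15)).astype(np.uint8)
    nn,l,st,_=cv2.connectedComponentsWithStats(m)
    for i in range(1,nn):
        if st[i,4]<150: continue
        v,u=np.nonzero(l==i); Q=np.array([ray(a,b,.03,k)[:2] for a,b in zip(u,v)],np.float32)
        r=cv2.minAreaRect(Q); print(n,"fence c",np.round(r[0],4),"s",np.round(r[1],4),"ang",round(r[2],2))
E
python3 - <<'E'
from blk import *
o=manip.get_obs(); print(o["position"])
block("wrist",.062,"pics/w4.png",(-.45,-.05)); block("top",.062,None,(-.45,-.05)); block("scene",.062,"pics/s4.png",(-.45,-.05)); fences("wrist"); fences("scene")
a=cv2.imread("pics/w4.png");b=cv2.imread("pics/s4.png"); cv2.imwrite("pics/c4.png",np.hstack([cv2.resize(a,(400,300)),cv2.resize(b[80:230,110:310],(400,300))]))
E
```

```text
[ 0.49947637 -0.23705456  0.17661861]
wrist block c [ 0.5107 -0.2846] s [0.0596 0.1501] ang 15.0 med z 0.0614Traceback (most recent call last):
  File "<stdin>", line 3, in <module>
  File "blk.py", line 13, in block
    r=cv2.minAreaRect(Q); print(n,"block c",np.round(r[0],4),"s",np.round(r[1],4),"ang",round(r[2],2),"med z",np.median(P[m][:,2]).round(4))
cv2.error: OpenCV(4.12.0) /io/opencv/modules/imgproc/src/convhull.cpp:143: error: (-215:Assertion failed) total >= 0 && (depth == CV_32F || depth == CV_32S) in function 'convexHull'
```

{"fn": "servo_tool", "kwargs": {"steps": [[0.085,[-0.002,0.002,-0.03],[0,0,0.07]],[0.085,[-0.001,0.001,-0.03],[0,0,0.071]],[0.085,[0,0,-0.03],[0,0,0]],[0.085,[0,0,-0.03],[0,0,0]],[0.085,[0,0,-0.025],[0,0,0]],[0.085,[0,0,-0.022],[0,0,0]],[0.085,[0,0,-0.015],[0,0,0]],[0.085,[0,0,0],[0,0,0]]]}}

```text
time_s: 10.0
position: [0.4958, -0.2336, -0.0073]
tcp_rot: [[-0.258, 0.966, -0.002], [0.966, 0.258, 0.001], [0.001, -0.001, -1.0]]
wrist_force: [-0.4, 0.1, 0.8]
gripper_width: 0.0851
finger_force: 0.0
```

{"fn": "servo_tool", "kwargs": {"steps": [[0.085,[0,0,-0.005],[0,0,0]],[0.05,[0,0,0],[0,0,0]],[0.04,[0,0,0],[0,0,0]],[0.04,[0,0,0],[0,0,0]],[0.04,[0,0,0],[0,0,0]]], "newtons": 35}}

```text
time_s: 10.5
position: [0.4968, -0.2341, -0.0102]
tcp_rot: [[-0.258, 0.966, 0.002], [0.966, 0.258, -0.001], [-0.001, 0.001, -1.0]]
wrist_force: [-0.6, 0.7, 7.4]
gripper_width: 0.0595
finger_force: 38.5
```

```bash
python3 - <<'E'
from blk import *
o=manip.get_obs(); print(o["position"],o["gripper_width"])
im,d,k=cam("wrist")
im2,_,_=cam("scene"); cv2.imwrite("pics/c4.png",np.hstack([cv2.resize(im,(400,300)),cv2.resize(im2[80:230,110:310],(400,300))]))
fences("wrist"); fences("scene"); fences("top")
E
```

```text
[ 0.49681572 -0.23405215 -0.01016859] 0.059523652276349134
wrist fence c [ 0.5694 -0.1284] s [0.0293 0.0562] ang 8.0
wrist fence c [ 0.5753 -0.238 ] s [0.0079 0.0089] ang 84.76
scene fence c [0.4811 0.0029] s [0.1152 0.0247] ang 6.53
scene fence c [ 0.5678 -0.0674] s [0.0256 0.174 ] ang 6.73
top fence c [ 0.5663 -0.0687] s [0.0265 0.1747] ang 6.53
top fence c [0.5138 0.0064] s [0.0483 0.0269] ang 6.06
```

View pics/c4.png

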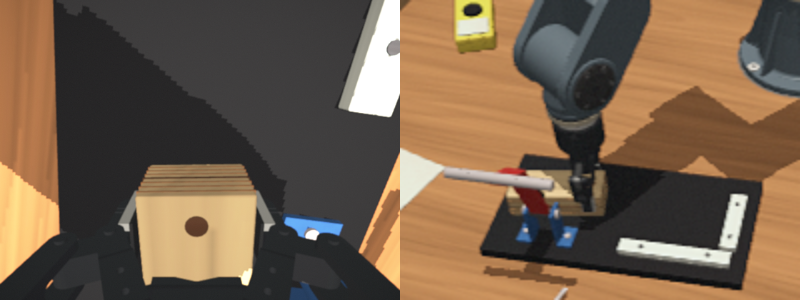

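The block is gripped squarely near its +y end and the bar is up on its stop. I'll slide and square it to just short of the fences.

{"fn": "servo_tool", "kwargs": {"steps": [[0.04,[0.001,0.015,0],[0,0,-0.024]],[0.04,[0.001,0.025,0],[0,0,-0.024]],[0.04,[0.002,0.025,0],[0,0,-0.024]],[0.04,[0.003,0.026,0],[0,0,-0.024]],[0.04,[0.003,0.026,0],[0,0,-0.024]],[0.04,[0.003,0.026,0],[0,0,-0.024]],[0.04,[0.002,0.026,0],[0,0,0]],[0.04,[0.002,0.018,0],[0,0,0]]]}}

```text
time_s: 11.55
position: [0.5141, -0.046, -0.0102]
tcp_rot: [[-0.118, 0.993, 0.002], [0.993, 0.118, -0.001], [-0.001, 0.002, -1.0]]
wrist_force: [0.6, -5.9, 6.4]
gripper_width: 0.06
finger_force: 39.1
```

{"fn": "servo_tool", "kwargs": {"steps": [[0.04,[0,0.01,0],[0,0,0]],[0.04,[0,0,0],[0,0,0]],[0.04,[0,0,0],[0,0,0]]]}}

```text
time_s: 11.85
position: [0.5141, -0.036, -0.0102]
tcp_rot: [[-0.117, 0.993, 0.002], [0.993, 0.117, 0.0], [0.0, 0.002, -1.0]]
wrist_force: [0.3, 5.6, 7.7]
gripper_width: 0.0597
finger_force: 39.1
```

```bash
python3 - <<'E'
from blk import *
o=manip.get_obs(); print(o["position"],o["wrist_force"],np.degrees(np.arctan2(o["tcp_rot"][1][1],o["tcp_rot"][0][1])))
fences("wrist"); fences("top");fences("scene"); block("scene",.062,None,(-.3,.1));block("wrist",.062,"pics/w5.png",(-.3,.1))
E
```

```text
[ 0.51405753 -0.03597627 -0.01016283] [0.32859096 5.56543048 7.6814334 ] 6.733162216564392
wrist fence c [0.4793 0.0023] s [0.1139 0.0251] ang 6.75
wrist fence c [ 0.5591 -0.0145] s [0.0247 0.0675] ang 6.67
scene fence c [0.4814 0.0031] s [0.1125 0.0241] ang 6.88
scene fence c [ 0.5677 -0.0674] s [0.0256 0.174 ] ang 6.69
scene block c [ 0.5257 -0.1118] s [0.0638 0.1033] ang 9.37 med z 0.061
wrist block c [ 0.5137 -0.0412] s [0.059  0.0572] ang 7.39 med z 0.0615
```

View pics/w5.png

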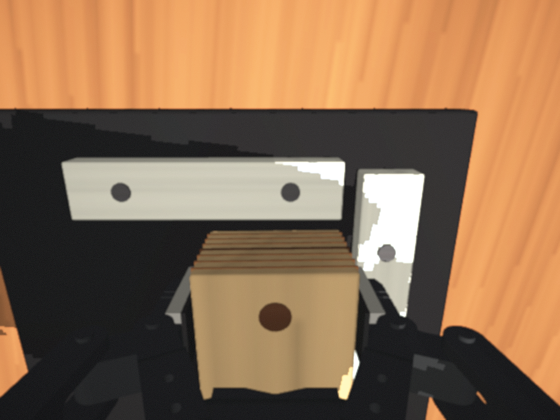

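The end stop (white, 65–343 × 158–218) lies ahead and the long fence is to the right; the block is about 7 mm short of both. I'll approach the end stop first.

{"fn": "servo_tool", "kwargs": {"steps": [[0.04,[-0.0004,0.003,0],[0,0,0]],[0.04,[-0.0002,0.002,0],[0,0,0]],[0.04,[-0.0001,0.001,0],[0,0,0]],[0.04,[0,0,0],[0,0,0]]]}}

```text
time_s: 12.5
position: [0.5135, -0.0312, -0.0102]
tcp_rot: [[-0.117, 0.993, 0.002], [0.993, 0.117, -0.001], [-0.001, 0.002, -1.0]]
wrist_force: [1.4, -2.5, 5.6]
gripper_width: 0.0595
finger_force: 39.1
```

{"fn": "servo_tool", "kwargs": {"steps": [[0.04,[-0.0001,0.001,0],[0,0,0]],[0.04,[-0.0001,0.001,0],[0,0,0]],[0.04,[0,0,0],[0,0,0]]]}}

```text
time_s: 12.8
position: [0.5134, -0.0293, -0.0102]
tcp_rot: [[-0.117, 0.993, 0.003], [0.993, 0.117, -0.001], [-0.001, 0.002, -1.0]]
wrist_force: [1.2, -4.2, 5.4]
gripper_width: 0.0595
finger_force: 39.0
```

{"fn": "servo_tool", "kwargs": {"steps": [[0.04,[-0.0001,0.001,0],[0,0,0]],[0.04,[-0.0001,0.001,0],[0,0,0]],[0.04,[0,0,0],[0,0,0]]]}}

```text
time_s: 13.1
position: [0.5132, -0.0278, -0.0102]
tcp_rot: [[-0.117, 0.993, 0.003], [0.993, 0.117, -0.002], [-0.002, 0.003, -1.0]]
wrist_force: [0.7, -9.6, 4.6]
gripper_width: 0.0594
finger_force: 38.8
```

{"fn": "servo_tool", "kwargs": {"steps": [[0.04,[0.002,0.0002,0],[0,0,0]],[0.04,[0.002,0.0002,0],[0,0,0]],[0.04,[0,0,0],[0,0,0]]]}}

```text
time_s: 13.4
position: [0.5146, -0.0276, -0.0102]
tcp_rot: [[-0.117, 0.993, -0.003], [0.993, 0.117, -0.001], [-0.001, -0.003, -1.0]]
wrist_force: [-13.4, -11.6, 18.7]
gripper_width: 0.0598
finger_force: 40.5
```

The fz rise to 19 N together with fx suggests the far finger is touching the fence's top edge. I'll let go, raise 7 mm and regrip.

{"fn": "servo_tool", "kwargs": {"steps": [[0.04,[-0.003,-0.0003,0],[0,0,0]],[0.075,[0,0,0],[0,0,0]],[0.075,[0,0,0],[0,0,0]],[0.075,[0,0,0.007],[0,0,0]],[0.04,[0,0,0],[0,0,0]],[0.04,[0,0,0],[0,0,0]],[0.04,[0,0,0],[0,0,0]]]}}

```text
time_s: 14.1
position: [0.5136, -0.0265, -0.0033]
tcp_rot: [[-0.117, 0.993, 0.001], [0.993, 0.117, -0.0], [-0.0, 0.001, -1.0]]
wrist_force: [-2.2, 0.7, 10.6]
gripper_width: 0.0596
finger_force: 36.0
```

{"fn": "servo_tool", "kwargs": {"steps": [[0.04,[0.001,0.0001,0],[0,0,0]],[0.04,[0.001,0.0001,0],[0,0,0]],[0.04,[0.001,0.0001,0],[0,0,0]],[0.04,[0,0,0],[0,0,0]]]}}

```text
time_s: 14.5
position: [0.5136, -0.0264, -0.0033]
tcp_rot: [[-0.117, 0.993, -0.005], [0.993, 0.117, -0.0], [0.001, -0.005, -1.0]]
wrist_force: [-19.5, -3.8, 27.4]
gripper_width: 0.0592
finger_force: 37.9
```

{"fn": "servo_tool", "kwargs": {"steps": [[0.04,[-0.003,-0.0003,0],[0,0,0]],[0.085,[0,0,0],[0,0,0]],[0.085,[0,0,0],[0,0,0]],[0.085,[0,0,0.03],[0,0,0]],[0.085,[0,0,0.04],[0,0,0]],[0.085,[-0.02,-0.06,0.04],[0,0,0]],[0.085,[-0.02,-0.06,0.04],[0,0,0]],[0.085,[0,0,0],[0,0,0]]]}}

```text
time_s: 15.3
position: [0.487, -0.1105, 0.1223]
tcp_rot: [[-0.114, 0.994, 0.005], [0.994, 0.114, -0.002], [-0.003, 0.004, -1.0]]
wrist_force: [0.8, 0.9, -0.6]
gripper_width: 0.0847
finger_force: 0.0
```

```bash
python3 - <<'E'
from blk import *
o=manip.get_obs(); print(o["position"])
im,d,k=block("wrist",.062,"pics/w6.png",(-.3,.1)); fences("wrist")
im,d,k=block("scene",.062,None,(-.3,.1));fences("scene")
P=cloud(d,k)
cv2.imwrite("pics/c6.png",np.hstack([cv2.resize(cv2.imread("pics/w6.png"),(400,300)),cv2.resize(im[140:240,170:303],(400,300),interpolation=cv2.INTER_NEAREST)]))
E
```

```text
[ 0.48697584 -0.11045347  0.12234222]
wrist block c [ 0.5187 -0.0819] s [0.0597 0.1485] ang 7.5 med z 0.0615
wrist fence c [0.4788 0.0017] s [0.1143 0.0247] ang 7.31
wrist fence c [ 0.5652 -0.0684] s [0.0246 0.1734] ang 6.69
scene block c [ 0.5232 -0.0803] s [0.0639 0.1492] ang 7.52 med z 0.061
scene fence c [0.4812 0.0025] s [0.1154 0.0266] ang 5.49
scene fence c [ 0.5675 -0.0675] s [0.0261 0.174 ] ang 6.69
```

View pics/c6.png

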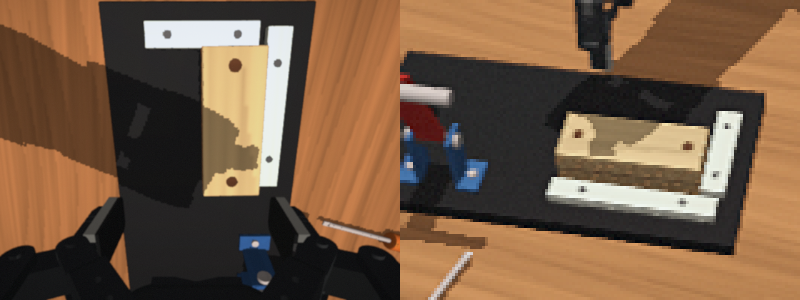

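The block is flush to the end stop but 5 mm short of the long fence. I'll push it home with shut fingers on its near face instead, which keeps the fingers clear of the fence.

{"fn": "servo_tool", "kwargs": {"steps": [[0.0,[-0.012,0.011,-0.02],[0,0,0]],[0.0,[-0.012,0.011,-0.03],[0,0,0]],[0.0,[0,0,-0.02],[0,0,0]],[0.0,[0,0,-0.02],[0,0,0]],[0.0,[0,0,-0.025],[0,0,0]],[0.0,[0,0,-0.015],[0,0,0]],[0.0,[0,0,0],[0,0,0]]]}}

```text
time_s: 16.2
position: [0.4606, -0.0833, -0.0131]
tcp_rot: [[-0.118, 0.993, -0.005], [0.993, 0.118, 0.001], [0.002, -0.005, -1.0]]
wrist_force: [-0.0, -0.3, 0.5]
gripper_width: -0.0002
finger_force: 0.0
```

{"fn": "servo_tool", "kwargs": {"steps": [[0.0,[0.003,0.0003,0],[0,0,0]],[0.0,[0.003,0.0003,0],[0,0,0]],[0.0,[0.003,0.0003,0],[0,0,0]],[0.0,[0.002,0.0002,0],[0,0,0]],[0.0,[0,0,0],[0,0,0]]]}}

```text
time_s: 16.7
position: [0.4738, -0.0837, -0.0104]
tcp_rot: [[-0.117, 0.993, 0.001], [0.993, 0.117, -0.0], [-0.0, 0.001, -1.0]]
wrist_force: [0.3, 0.0, -1.4]
gripper_width: 0.0001
finger_force: 0.0
```

{"fn": "servo_tool", "kwargs": {"steps": [[0.0,[0.002,0.0002,0],[0,0,0]],[0.0,[0.002,0.0002,0],[0,0,0]],[0.0,[0.001,0.0001,0],[0,0,0]],[0.0,[0,0,0],[0,0,0]]]}}

```text
time_s: 17.1
position: [0.4781, -0.0831, -0.0108]
tcp_rot: [[-0.117, 0.993, -0.0], [0.993, 0.117, 0.0], [0.0, -0.0, -1.0]]
wrist_force: [-1.9, -0.1, 1.7]
gripper_width: 0.0002
finger_force: 1.1
```

{"fn": "servo_tool", "kwargs": {"steps": [[0.0,[0.001,0.0001,0],[0,0,0]],[0.0,[0.001,0.0001,0],[0,0,0]],[0.0,[0,0,0],[0,0,0]]]}}

```text
time_s: 17.4
position: [0.4804, -0.083, -0.0108]
tcp_rot: [[-0.117, 0.993, 0.0], [0.993, 0.117, -0.0], [-0.0, 0.0, -1.0]]
wrist_force: [-0.9, 0.2, -0.2]
gripper_width: -0.0002
finger_force: 0.6
```

{"fn": "servo_tool", "kwargs": {"steps": [[0.0,[0.001,0.0001,0],[0,0,0]],[0.0,[0.001,0.0001,0],[0,0,0]],[0.0,[0,0,0],[0,0,0]]]}}

```text
time_s: 17.7
position: [0.4814, -0.0827, -0.0108]
tcp_rot: [[-0.117, 0.993, -0.002], [0.993, 0.117, 0.0], [0.001, -0.002, -1.0]]
wrist_force: [-8.1, -0.9, 4.4]
gripper_width: 0.0001
finger_force: 3.5
```

{"fn": "servo_tool", "kwargs": {"steps": [[0.0,[0.001,0.0001,0],[0,0,0]],[0.0,[0,0,0],[0,0,0]],[0.0,[-0.012,-0.0014,0],[0,0,0]],[0.0,[0.004,-0.033,0],[0,0,0]],[0.0,[0.004,-0.033,0],[0,0,0]],[0.0,[0.004,-0.033,0],[0,0,0]],[0.0,[0.027,0.003,0],[0,0,0]],[0.0,[0.026,0.003,0],[0,0,0]]]}}

```text
time_s: 18.5
position: [0.537, -0.1784, -0.0106]
tcp_rot: [[-0.114, 0.993, 0.001], [0.993, 0.114, -0.0], [-0.0, 0.001, -1.0]]
wrist_force: [0.1, 0.1, 0.2]
gripper_width: 0.0002
finger_force: 0.0
```

{"fn": "servo_tool", "kwargs": {"steps": [[0.0,[-0.0003,0.003,0],[0,0,0]],[0.0,[-0.0003,0.003,0],[0,0,0]],[0.0,[-0.0002,0.002,0],[0,0,0]],[0.0,[0,0,0],[0,0,0]]]}}

```text
time_s: 18.9
position: [0.5347, -0.1687, -0.0108]
tcp_rot: [[-0.117, 0.993, -0.001], [0.993, 0.117, 0.0], [0.0, -0.001, -1.0]]
wrist_force: [-0.5, -0.5, -0.2]
gripper_width: -0.0002
finger_force: 0.0
```

{"fn": "servo_tool", "kwargs": {"steps": [[0.0,[-0.0001,0.001,0],[0,0,0]],[0.0,[-0.0001,0.001,0],[0,0,0]],[0.0,[-0.0001,0.001,0],[0,0,0]],[0.0,[0,0,0],[0,0,0]]]}}

```text
time_s: 19.3
position: [0.535, -0.1666, -0.0106]
tcp_rot: [[-0.117, 0.993, -0.0], [0.993, 0.117, -0.001], [-0.001, -0.0, -1.0]]
wrist_force: [-1.6, -4.6, 1.2]
gripper_width: 0.0002
finger_force: 2.3
```

{"fn": "servo_tool", "kwargs": {"steps": [[0.0,[-0.0001,0.001,0],[0,0,0]],[0.0,[-0.0001,0.001,0],[0,0,0]],[0.0,[0,0,0],[0,0,0]]]}}

```text
time_s: 19.6
position: [0.5351, -0.1666, -0.0105]
tcp_rot: [[-0.117, 0.993, 0.001], [0.993, 0.117, -0.003], [-0.004, 0.001, -1.0]]
wrist_force: [-3.0, -18.9, -0.4]
gripper_width: 0.0001
finger_force: 9.3
```

{"fn": "servo_tool", "kwargs": {"steps": [[0.0,[0.001,-0.01,0],[0,0,0]],[0.0,[-0.01,-0.01,0.03],[0,0,0]],[0.085,[-0.02,0.01,0.04],[0,0,0]],[0.085,[-0.02,0.03,0.04],[0,0,0]],[0.085,[0,0.03,0.02],[0,0,0]],[0.085,[0,0,0],[0,0,0]],[0.085,[0,0,0],[0,0,0]]]}}

```text
time_s: 20.3
position: [0.4877, -0.1161, 0.1166]
tcp_rot: [[-0.118, 0.993, 0.001], [0.993, 0.118, -0.0], [-0.0, 0.001, -1.0]]
wrist_force: [-0.9, -0.1, -0.5]
gripper_width: 0.0723
finger_force: 0.0
```

```bash
python3 - <<'E'
from blk import *
o=manip.get_obs(); print(o["time_s"],o["position"])
im,d,k=block("wrist",.062,"pics/w7.png",(-.3,.1)); fences("wrist")
block("top",.062,None,(-.18,.1));fences("top")
E
```

```text
20.3 [ 0.4876734  -0.116108    0.11664926]
wrist block c [ 0.5238 -0.081 ] s [0.0599 0.1483] ang 6.7 med z 0.0615
wrist fence c [0.4788 0.0012] s [0.1143 0.0244] ang 6.73
wrist fence c [ 0.5652 -0.0682] s [0.0246 0.1728] ang 6.7
top block c [ 0.5201 -0.0415] s [0.0597 0.0708] ang 3.49 med z 0.0617
top fence c [ 0.5644 -0.0347] s [0.0258 0.1068] ang 9.72
top fence c [0.4796 0.0026] s [0.1149 0.0276] ang 6.67
```

Block measured at (0.5238, -0.0810), 6.7°, against the computed flush pose (0.5238, -0.0809), 6.7°, so it is square in the corner. Before regripping over the fence I'll check how high the open fingertips really are.

```bash
python3 - <<'E'
from h import *
o=manip.get_obs(); p=o["position"]; print(p,o["gripper_width"])
for n in("wrist","scene","top"):
    im,d,k=cam(n); P=cloud(d,k)
    m=(np.hypot(P[...,0]-p[0],P[...,1]-p[1])<.07)&(P[...,2]>.09)&(P[...,2]<.25)&(d>0)
    for s in(1,-1):
        Q=P[m&((P[...,0]-p[0])*s>.02)]; Q=Q[Q[:,2].argsort()]; print(n,s,len(Q),Q[:10:2].round(3).tolist())
E
```

```text
[ 0.48704441 -0.11674183  0.11541241] 0.08472227815814658
wrist 1 15874 [[0.528, -0.108, 0.166], [0.529, -0.116, 0.166], [0.529, -0.118, 0.167], [0.529, -0.112, 0.167], [0.529, -0.111, 0.167]]
wrist -1 15840 [[0.444, -0.123, 0.166], [0.443, -0.119, 0.167], [0.443, -0.114, 0.167], [0.444, -0.118, 0.167], [0.443, -0.119, 0.167]]
scene 1 159 [[0.535, -0.118, 0.167], [0.536, -0.121, 0.17], [0.536, -0.102, 0.171], [0.54, -0.107, 0.174], [0.541, -0.109, 0.174]]
scene -1 57 [[0.445, -0.123, 0.168], [0.444, -0.117, 0.169], [0.441, -0.114, 0.171], [0.446, -0.113, 0.172], [0.444, -0.117, 0.173]]
top 1 0 []
top -1 0 []
```

Open tips are at reported + 0.051 and shut tips at reported + 0.039, which agrees with the stated pad swing. Next I'll grip the block at its centre, with the tips about 10 mm above the fence.

{"fn": "servo_tool", "kwargs": {"steps": [[0.085,[0.018,0.018,-0.02],[0,0,0]],[0.085,[0.0188,0.0177,-0.03],[0,0,0]],[0.085,[0,0,-0.03],[0,0,0]],[0.085,[0,0,-0.02],[0,0,0]],[0.085,[0,0,-0.01],[0,0,0]],[0.085,[0,0,-0.007],[0,0,0]],[0.085,[0,0,0],[0,0,0]]]}}

```text
time_s: 21.35
position: [0.5241, -0.0807, -0.0008]
tcp_rot: [[-0.116, 0.993, -0.0], [0.993, 0.116, 0.0], [0.0, -0.0, -1.0]]
wrist_force: [-0.7, 0.9, -0.3]
gripper_width: 0.085
finger_force: 0.0
```

{"fn": "servo_tool", "kwargs": {"steps": [[0.085,[0,0,-0.003],[0,0,0]],[0.04,[0,0,0],[0,0,0]],[0.04,[0,0,0],[0,0,0]],[0.04,[0,0,0],[0,0,0]],[0.04,[0,0,0],[0,0,0]]], "newtons": 50}}

```text
time_s: 21.85
position: [0.5248, -0.0807, -0.0027]
tcp_rot: [[-0.117, 0.993, 0.001], [0.993, 0.117, -0.0], [-0.001, 0.001, -1.0]]
wrist_force: [-0.7, -0.4, 7.2]
gripper_width: 0.0596
finger_force: 55.1
```

{"fn": "servo_tool", "kwargs": {"steps": [[0.04,[0,0,0.005],[0,0,0]],[0.04,[0,0,0.01],[0,0,0]],[0.04,[0,0,0.015],[0,0,0]],[0.04,[0,0,0.02],[0,0,0]],[0.04,[0,0,0.025],[0,0,0]],[0.04,[0,0,0.025],[0,0,0]],[0.04,[0,0,0],[0,0,0]],[0.04,[0,0,0],[0,0,0]]]}}

```text
time_s: 22.65
position: [0.524, -0.0804, 0.0965]
tcp_rot: [[-0.117, 0.993, 0.0], [0.993, 0.117, 0.0], [-0.0, 0.0, -1.0]]
wrist_force: [0.3, 0.5, -2.5]
gripper_width: 0.059
finger_force: 55.0
```

```bash
python3 - <<'E'
from blk import *
o=manip.get_obs(); print(o["position"],o["wrist_force"],o["moment"])
im,d,k=block("wrist",.160,None,(-.3,.1))
E
```

```text
[ 0.52404666 -0.08041196  0.09650846] [ 0.31680956  0.54353264 -2.54395583] [ 0.00589086  0.05258592 -0.00745377]
wrist block c [ 0.5213 -0.0643] s [0.0597 0.1168] ang 6.81 med z 0.1608
```

The block is lifted without slip, so I'll carry it to the tray while turning it.

{"fn": "servo_tool", "kwargs": {"steps": [[0.04,[-0.002,0.02,0],[0,0,0.08]],[0.04,[-0.003,0.038,0],[0,0,0.115]],[0.04,[-0.003,0.04,0],[0,0,0.115]],[0.04,[-0.003,0.04,0],[0,0,0.115]],[0.04,[-0.003,0.04,0],[0,0,0.115]],[0.04,[-0.003,0.04,0],[0,0,0.115]],[0.04,[-0.003,0.04,0],[0,0,0.115]],[0.04,[-0.003,0.04,0],[0,0,0.115]]]}}

```text
time_s: 23.5
position: [0.5, 0.2189, 0.095]
tcp_rot: [[-0.845, 0.535, -0.002], [0.535, 0.845, -0.001], [0.002, -0.002, -1.0]]
wrist_force: [0.9, -0.1, -3.3]
gripper_width: 0.0587
finger_force: 54.8
```

{"fn": "servo_tool", "kwargs": {"steps": [[0.04,[-0.003,0.04,0],[0,0,0.115]],[0.04,[-0.004,0.04,0],[0,0,0.115]],[0.04,[-0.004,0.04,0],[0,0,0.115]],[0.04,[-0.004,0.04,0],[0,0,0.115]],[0.04,[-0.004,0.03,0],[0,0,0.112]],[0.04,[-0.002,0.007,0],[0,0,0.04]],[0.04,[0,0,0],[0,0,0]],[0.04,[0,0,0],[0,0,0]]]}}

```text
time_s: 24.3
position: [0.4799, 0.4133, 0.0955]
tcp_rot: [[-0.999, -0.041, -0.001], [-0.041, 0.999, -0.001], [0.001, -0.001, -1.0]]
wrist_force: [-0.6, -0.8, -2.2]
gripper_width: 0.0589
finger_force: 54.9
```

```bash
cat > tray.py <<'E'
from blk import *
def go():
    o=manip.get_obs(); R=o["tcp_rot"]; print(o["position"],"yawx",np.degrees(np.arctan2(-R[1][0],-R[0][0])),o["wrist_force"])
    for n in("wrist","top","scene"):
        im,d,k=cam(n); P=cloud(d,k); H,S,V=cv2.split(cv2.cvtColor(im,cv2.COLOR_BGR2HSV))
        if n=="wrist": cv2.imwrite("pics/w8.png",im)
        m=((H>100)&(H<125)&(S>130)&(V>60)&(P[...,1]>.33)&(P[...,0]>.3)&(P[...,2]<.04)); v,u=np.nonzero(m)
        if len(u)<30: continue
        Q=np.array([ray(a,b,.013,k)[:2] for a,b in zip(u,v)],np.float32)
        r=cv2.minAreaRect(Q); print(n,"tray",len(u),np.round(r[0],4),np.round(r[1],4),round(r[2],2))
E
python3 -c "
from tray import *
go()"
```

```text
[0.4799328  0.41328448 0.09545511] yawx 2.351377902942392 [-0.62064965 -0.83749797 -2.23907402]
wrist tray 2577 [0.3973 0.4109] [0.0189 0.0942] 2.38
top tray 185 [0.4812 0.391 ] [0.1816 0.0441] 2.9
scene tray 434 [0.4861 0.4137] [0.1903 0.0947] 2.55
```

View pics/w8.png

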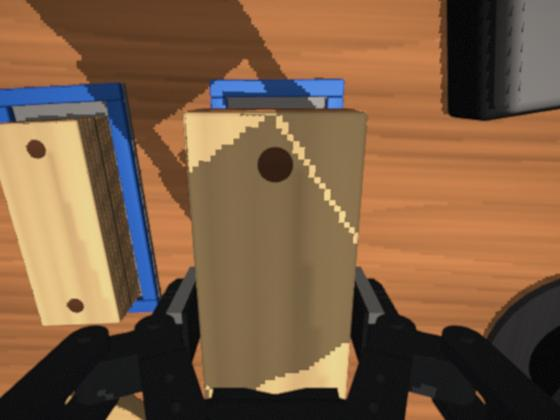

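The held block hides all but the tray's near end (blue, 210–345 × 80–108), where the outer edge centre is (0.388, 0.4105), putting the tray centre at about (0.482, 0.414). I'll make the small correction and lower.

{"fn": "servo_tool", "kwargs": {"steps": [[0.04,[0.002,0.001,-0.02],[0,0,0.002]],[0.04,[0,0,-0.03],[0,0,0]],[0.04,[0,0,-0.025],[0,0,0]],[0.04,[0,0,-0.015],[0,0,0]],[0.04,[0,0,-0.006],[0,0,0]],[0.04,[0,0,0],[0,0,0]],[0.04,[0,0,0],[0,0,0]]]}}

```text
time_s: 25.15
position: [0.4829, 0.4158, 0.0016]
tcp_rot: [[-0.999, -0.045, 0.001], [-0.045, 0.999, 0.001], [-0.001, 0.001, -1.0]]
wrist_force: [-0.9, 0.1, -2.9]
gripper_width: 0.0589
finger_force: 54.9
```

```bash
python3 -c "
from tray import *
go()
block('wrist',.060,None,(.35,.5))
block('scene',.060,None,(.35,.5))"
```

```text
[0.48289904 0.4158476  0.00156616] yawx 2.5755772111172743 [-0.85214631  0.06895105 -2.86896916]
wrist tray 9475 [0.4807 0.4146] [0.1855 0.0943] 2.67
top tray 124 [0.4835 0.3779] [0.1797 0.0267] 6.91
scene tray 333 [0.4862 0.4136] [0.1903 0.0953] 2.84
wrist block c [0.4682 0.4149] s [0.1219 0.0619] ang 2.79 med z 0.0657
scene block c [0.5139 0.4177] s [0.057  0.0884] ang 85.32 med z 0.0647
```

{"fn": "servo_tool", "kwargs": {"steps": [[0.04,[-0.001,-0.001,-0.005],[0,0,0]],[0.04,[0,0,-0.005],[0,0,0]],[0.04,[0,0,-0.003],[0,0,0]],[0.04,[0,0,-0.002],[0,0,0]],[0.04,[0,0,0],[0,0,0]]]}}

```text
time_s: 25.9
position: [0.481, 0.4143, -0.0151]
tcp_rot: [[-0.999, -0.045, -0.001], [-0.045, 0.999, -0.0], [0.001, -0.0, -1.0]]
wrist_force: [0.6, -0.0, -2.1]
gripper_width: 0.0592
finger_force: 54.9
```

{"fn": "servo_tool", "kwargs": {"steps": [[0.04,[0,0,-0.001],[0,0,0]],[0.04,[0,0,-0.001],[0,0,0]],[0.04,[0,0,0],[0,0,0]]]}}

```text
time_s: 26.2
position: [0.4813, 0.4146, -0.0157]
tcp_rot: [[-0.999, -0.045, 0.0], [-0.045, 0.999, 0.0], [-0.0, 0.0, -1.0]]
wrist_force: [-2.9, -2.8, 6.0]
gripper_width: 0.0592
finger_force: 55.9
```

Contact came at exactly the expected floor height. Next: release gently, rise and check.

{"fn": "servo_tool", "kwargs": {"steps": [[0.07,[0,0,0],[0,0,0]],[0.085,[0,0,0],[0,0,0]],[0.085,[0,0,0],[0,0,0]],[0.085,[0,0,0],[0,0,0]],[0.085,[0,0,0.02],[0,0,0]],[0.085,[0,0,0.04],[0,0,0]],[0.085,[-0.02,0,0.05],[0,0,0]],[0.085,[-0.04,0,0.03],[0,0,0]]]}}

```text
time_s: 27.0
position: [0.4244, 0.415, 0.1228]
tcp_rot: [[-0.999, -0.043, 0.003], [-0.043, 0.999, 0.003], [-0.004, 0.003, -1.0]]
wrist_force: [0.9, 0.4, 1.2]
gripper_width: 0.0851
finger_force: 0.0
```

```bash
python3 -c "
from tray import *
go()
block('wrist',.049,None,(.35,.5))
block('scene',.049,None,(.35,.5))
im,d,k=cam('scene'); w,_,_=cam('wrist')
P=cloud(d,k);H,S,V=cv2.split(cv2.cvtColor(im,cv2.COLOR_BGR2HSV))
m=((H<8)|(H>172))&(S>150)&(P[...,1]<-.2)&(P[...,1]>-.35)&(P[...,2]>.06)&(P[...,0]>.5); print('bar',P[m].mean(0),P[m][:,2].max())
cv2.imwrite('pics/c9.png',np.hstack([cv2.resize(w,(400,300)),cv2.resize(im[100:310,130:450],(400,300))]))"
```

```text
[0.42441306 0.41497779 0.12278318] yawx 2.477237749102219 [0.8749203  0.40645484 1.184015  ]
wrist tray 5959 [0.4801 0.4148] [0.1862 0.0941] 2.64
top tray 184 [0.4818 0.4097] [0.1823 0.0866] 5.96
scene tray 433 [0.4862 0.413 ] [0.1902 0.0941] 2.72
wrist block c [0.48   0.4142] s [0.1481 0.0595] ang 2.6 med z 0.0483
scene block c [0.4846 0.4138] s [0.1536 0.0587] ang 2.17 med z 0.0481
bar [ 0.61193435 -0.26804817  0.14172641] 0.22171393522012625
```

View pics/c9.png

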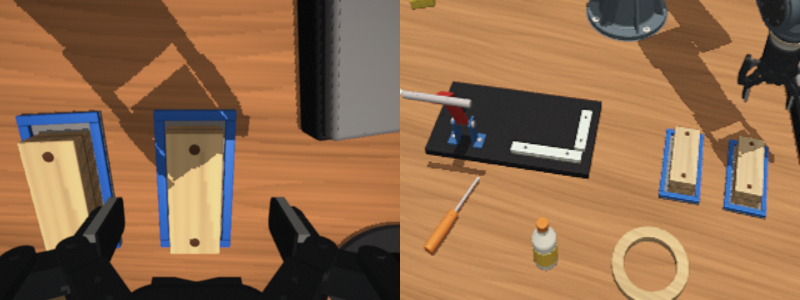

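The block lies flat in the tray, centred to within about 1 mm in the wrist camera's own measurement. The bar is on its stop, the other objects are where they were, and the hand is clear.

```bash
python3 -c "
from workcell import manip
print(manip.finish_job())"
```

```text
the job is handed in; nothing more can be done
None
```

The job is handed in, with no verdict returned: by my camera checks the bar is back on its stop, the block sat flush in the corner with the hand off, and it now lies flat in the empty tray about 1 mm off centre, with nothing else disturbed.

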